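# Pull the worn abrasive sleeve off its gripping drum

## Robot

A 7-joint arm with a two-finger parallel gripper is mounted at the origin on the work surface. World frame = base frame: x ahead of the robot, y to its left, z up, the work surface at z = 0. Lengths are in m, angles in rad, forces in N, time in s.
With the tool pointing down it reaches from about 0.4 to 0.875 m from the base axis. Payload 19.3 kg.
Tool frame: the origin (TCP) lies between the finger pads; the fingertips stand 19 mm ahead of it and the grasp point (between the pads) is the TCP; z points along the fingers, y is the direction in which the jaws open and shut (so a half turn about z gives the same grasp; the last joint's range is limited). The gripper opens to 85 mm and grips with 20 to 120 N. Pads are 22 mm wide; open, the fingers measure 114 mm over their backs; the gripper's body (76 mm by 85 mm) begins 54 mm behind the grasp point. The pads swing forward as they close: fully open they stand 13 mm farther back than shut.
Start: joints at [-1.225, 0.521, -0.036, 1.599, 0.021, 1.021, -0.113], TCP at [0.252, 0.572, 0.25] pointing down, gripper open.
Joint ranges: [-2.91, 2.91], [-0.3, 2.13], [-1.5, 1.42], [0.17, 2.43], [-1.26, 4.41], [0.16, 1.93], [-2.52, 2.52]. Speed limits (rad/s): [1.89, 1.89, 2.39, 2.39, 3.01, 3.01, 3.01].

## Interface

Orientations are given as [roll, pitch, yaw] about the fixed x, y, z axes, in that order (R = Rz(yaw) Ry(pitch) Rx(roll)).
In Python, from workcell import status, imaging, bot gives the robot as it stands.
- The arm moves only by the shell command python3 -m handwheel 'ROWS' [FORCE]. ROWS is JSON, a list of rows, each an object with "offset": the shift along the tool's x, y, z in mm, a list of three; "rot": the turn, a rotation vector about the tool's x, y, z in degrees, a list of three; "claw": the opening, from -1 (shut) to 1 (fully open). A call has 1 to 12 rows; each row shifts and turns the commanded pose from where the row before left it, along the tool's axes as they then stand; what a row does not reach is not made up. A row lasts 1/10 s, in which the tool goes at most 50 mm and 8.59 degrees, less where a joint would pass 70% of its speed; a pose out of reach is approached as far as the arm can. A call is refused whole if a number of a shift passes 50 or a number of a turn 8.59, either way. A call with a gripper value outside its range is refused whole. The fingers move at their own pace and stop on an object; FORCE is the grip in N (left out, the last holds). Time passes only in rows, so rows that do not move let the fingers close. It gives the time, the measured TCP pose, the force and the opening at its end, in the units of the state.
- status.observe(): the state, without advancing time (a new reading comes with each control period).
- imaging.grab_frame(name): name is "side" or "top" or "wrist"; returns a dict with "color" (480x640x3 uint8, red, green, blue), "range_z" (480x640 float32, m along the optical axis (not along the pixel's ray), 0 where there is no reading), "fx", "fy", "cx", "cy" (pixels), "distortion" ([k1, k2, p1, p2, k3] as OpenCV has them; the pictures are not rectified), "camera_from_world" (4x4, takes a point from world to camera coordinates). Camera axes: x right, y down, z forward; pixel columns grow to the right and rows downward; lengths in m; the calibration is good to about 2 mm. A picture is of the moment at which its call begins.
- bot.job_done(): hands the job in, once; it reports no verdict.
Trained networks look in the newest picture that a camera, given by its name, has taken for a name from the list of things; names that differ only in an ending like _2 or _b are one class to them, and where a whole thing is asked for, a point or a joint stands for the part that bears it (a point fixed in the world has none). Each returns a list of dicts, best first, with "conf" (0 to 1); they miss things now and then, are a little off and sometimes report something else, mostly with a low value. They report only what shows in the picture. A call takes as long as a camera call. They do not tell look-alikes from the thing itself.
- imaging.regions_of(thing, camera): "region" (480x640 bool, what is visible of it) and "box" ([centre column, centre row, width, height] in pixels, round what is visible of it).
- imaging.mark_of(thing, camera): "uv" ([column, row] in pixels: a listed point, or the origin of a listed thing).
The state is a dict: "clock": time; "qpos": joint angles; "qd": joint speeds; "joint_efforts": joint torques, N m; "position": TCP position; "tool_rot": TCP orientation; "force": force on the tool from outside, world axes, zero at the start; "moment": the same for the moment, N m; "grip_width": finger opening in m.
Only numpy, scipy, OpenCV 4.12 (cv2) and the standard library are available. Lean on these libraries where they do the work, as an engineer would, in place of code of your own. Each camera call takes 0.05 s, during which the arm holds its last target.

## Task

Push the fork catch of the changing stand fully home over the foot of the rubber drum, so that the drum is held down. Then pull the worn abrasive sleeve straight up off the drum, leaving the drum seated on the stand, and stand the sleeve upright on the floor of the near, empty bay of the scrap tray, with the catch left home.

Things in the scene. Friction and masses are not known exactly. Their poses are not given: they have to be found in the camera images.
- catch_grip (a point): Steel tab on the fork catch, to pinch or push: 22 mm along the slide, 14 mm across, 35 to 80 mm above the table. Point: on its centre line, 70 mm up; x axis along the slide to the drum's axis, z up. Slides on the blue stand against 2.5 N friction, stays put. Starts 123 to 135 mm from the drum's axis; home at a hard stop 80 mm from it, prongs (up to 41 mm aside, 37 mm up) then over the drum's foot.
- drum: Black rubber drum, 45 mm across, on an aluminium foot disc 84 mm across, 8 mm thick, loose over a post of the stand. Origin: centre of the foot's underside, 20 mm above the table, z up. Its nut tops out at 68 mm. Hidden in the sleeve. Sprung rubber ribs grip the sleeve's bore: a lifted sleeve takes the drum along unless the catch holds the foot (it then rises about 2.5 mm to the prongs).
- sleeve: Worn red-brown abrasive sleeve on the drum: rigid open tube, 54 mm outside, 48 mm inside, 75 mm tall, about 60 g. Origin: centre of its lower end, z up its axis. Starts with its lower end on the drum's foot, 28 mm above the table, rim 103 mm above the table. Pulling it off takes about 2 to 10 N over the first 50 mm; clear of the drum after 60 mm.
- tray: Fixed aluminium scrap tray, 200 mm (x) by 130 mm (y), walls 25 mm high, 4 mm thick, floor 4 mm thick; a wall at its middle makes two bays along x. Origin: centre of its underside, on the table, z up. The -x bay (nearer the robot), centred 50 mm from the origin, 94 by 122 mm inside, is empty; the far bay holds a shorter, wider worn sleeve, which stays there.
There are look-alikes about, which are no part of the job. Leave any blue or purple look-alike of the sleeve alone.

How it is judged:
On the way, in this order (a step that is already met when the one before it is completed fails the run):
1. the catch is pushed home while the sleeve is still on the drum (horizontal distance between catch_grip and drum below 0.09 m and z of sleeve in the frame of drum below 0.03 m), for 0.2 s.
2. the sleeve is lifted clear of the drum, the drum still seated under the catch (horizontal distance between catch_grip and drum below 0.09 m and distance of drum from where it was at the start of the episode below 0.01 m and z of sleeve in the frame of drum above 0.07 m), for 0.1 s.
At the end, for the whole second after the job is handed in: Catch home (tab within 90 mm of the drum's axis); drum within 10 mm of its place and 0.1 rad of upright; sleeve at rest on the near bay's floor (15 to 85 mm from the tray's origin towards -x, within 45 mm sideways, under 10 mm above its underside), within 0.15 rad of upright (horizontal distance between catch_grip and drum below 0.09 m and distance of drum from where it was at the start of the episode below 0.01 m and angle between drum's own z axis and vertical below 0.1 rad and x of sleeve in the frame of tray between -0.085 and -0.015 m and y of sleeve in the frame of tray between -0.045 and 0.045 m and z of sleeve in the frame of tray below 0.01 m and angle between sleeve's own z axis and vertical below 0.15 rad and linear speed of sleeve below 0.02 m/s); the robot touches nothing.
It fails at once if the drum is dragged up with the sleeve (moved more than 15 mm from its place) (distance of drum from where it was at the start of the episode above 0.015 m).
It also fails if it takes over 59 s, if anything falls off the work surface, if the arm or the gripper's body presses on something with over 40 N, if the wrist force passes 120 N, or if a joint passes its speed limit or range.

## Working session

There is one attempt and no reset: what is moved stays moved. The work goes in short steps, Python scripts to look and compute and a shell command to move; the robot and the scene stay as the last step left them, time stands still between calls to the robot, and variables do not carry over. Pictures are saved under pics/ and viewed, and the job is handed in when it is done.

```bash
mkdir -p pics; ls; python3 - <<'E'
from workcell import status, imaging
import cv2
s=status.observe();print(s)
for n in("side","top"):
    f=imaging.grab_frame(n)
    cv2.imwrite(f"pics/{n}0.png",f["color"][:,:,::-1])
    print(n,f["fx"],f["cx"],f["cy"],f["distortion"],f["camera_from_world"])
    for t in("catch_grip","drum","sleeve","tray"):
        print(t,[(d["conf"],d["uv"]) for d in imaging.mark_of(t,n)],[(d["conf"],d["box"]) for d in imaging.regions_of(t,n)])
E
```

```text
pics
{'clock': 0.0, 'qpos': array([-1.22522468,  0.52204455, -0.03632828,  1.59999568,  0.02121152,
        1.02110042, -0.11278459]), 'qd': array([ 0.00088085, -0.00046145,  0.00019665, -0.00032547, -0.00019656,
        0.00167345,  0.00021426]), 'joint_efforts': array([ 6.29816532e-04, -9.27110767e+01,  1.98032632e+00, -3.69925082e+01,
        1.77948049e-02,  8.33922182e-03, -2.88080923e-05]), 'position': array([0.2523426 , 0.57145002, 0.2497111 ]), 'tool_rot': array([-3.14043367e+00,  9.22442413e-05,  2.72583306e+00]), 'force': array([ 1.08948655, -0.50613177, -0.17764435]), 'moment': array([-0.00963574,  0.01630492,  0.01555743]), 'grip_width': 0.0849553255646472}
side 507.14845039170234 314.2814191754518 243.11205569800333 [0.0172036 0.        0.        0.        0.       ] [[ 0.72081022 -0.69278276 -0.0220151  -0.41145332]
 [-0.43353059 -0.42583245 -0.79417753  0.30918443]
 [ 0.54081776  0.5819955  -0.6072869   0.73955416]
 [ 0.          0.          0.          1.        ]]
catch_grip [(0.88, [237.2, 253.1])] [(0.7, [254.7, 255.4, 55.0, 33.2])]
drum [(0.59, [279.9, 239.0])] [(
[... 283 characters left out ...]
96.8])]
top 438.45167617586134 317.5784107544862 242.6873135645778 [0.02937632 0.         0.         0.         0.        ] [[-0.00585791 -0.9995835  -0.02825809 -0.00540287]
 [-0.98915924  0.00993864 -0.14651015  0.54968177]
 [ 0.14672997  0.02709351 -0.98880547  0.68908171]
 [ 0.          0.          0.          1.        ]]
catch_grip [(0.96, [251.9, 306.7])] [(0.59, [250.5, 280.5, 58.0, 63.8])]
drum [(0.92, [241.8, 232.5])] [(0.56, [241.2, 232.4, 43.9, 48.5])]
sleeve [(0.67, [165.8, 252.1]), (0.63, [328.2, 253.1])] [(0.73, [231.8, 226.2, 41.1, 32.3]), (0.61, [155.9, 247.7, 47.7, 40.3]), (0.61, [326.3, 251.5, 31.2, 38.7])]
tray [(0.59, [402.3, 216.0])] [(0.9, [405.2, 213.2, 90.4, 124.0])]
```

View pics/side0.png

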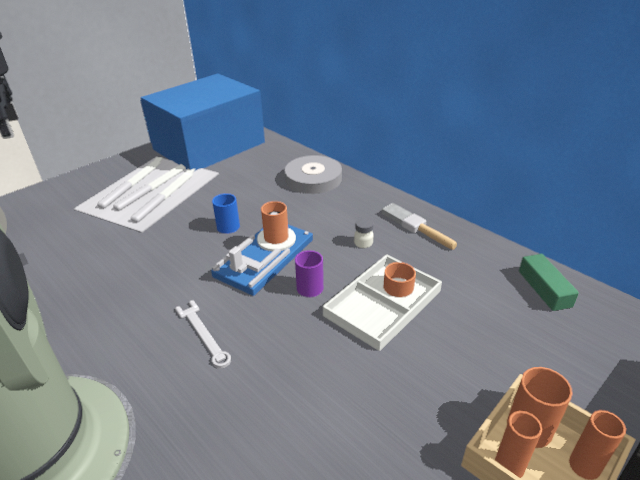

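View pics/top0.png

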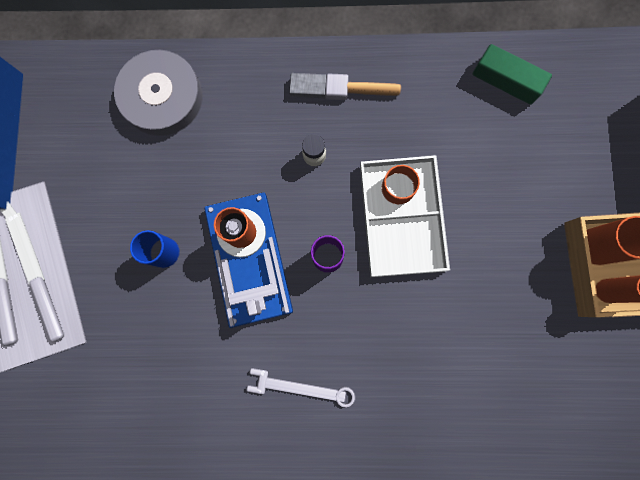

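The red-brown sleeve is on the drum at about (235,228) in the top picture. The catch tab is at about (255,305) and the empty near bay at about (405,247). The blue sleeve at (155,247) and the purple one at (328,253) are look-alikes.

```bash
cat > h.py <<'E'
import numpy as np, cv2
from workcell import status, imaging
def ray(f,uv,z):
    K=np.array([[f["fx"],0,f["cx"]],[0,f["fy"],f["cy"]],[0,0,1.]])
    n=cv2.undistortPoints(np.array([[uv]],float),K,np.array(f["distortion"],float))[0,0]
    T=np.array(f["camera_from_world"]);R=T[:3,:3];c=-R.T@T[:3,3];d=R.T@np.array([n[0],n[1],1])
    return c+d*(z-c[2])/d[2]
def cloud(f):
    K=np.array([[f["fx"],0,f["cx"]],[0,f["fy"],f["cy"]],[0,0,1.]])
    v,u=np.mgrid[0:480,0:640]
    n=cv2.undistortPoints(np.stack([u,v],-1).reshape(-1,1,2).astype(float),K,np.array(f["distortion"],float)).reshape(480,640,2)
    z=f["range_z"];P=np.concatenate([n*z[...,None],z[...,None]],-1)
    T=np.array(f["camera_from_world"])
    W=(P-T[:3,3])@T[:3,:3]; W[z<=0]=np.nan
    return W
E
python3 - <<'E'
from h import *
for n in("top","side"):
    f=imaging.grab_frame(n);W=cloud(f)
    for t,z in(("catch_grip",.07),("drum",.02),("tray",0)):
        for d in imaging.mark_of(t,n): print(n,t,d["conf"],ray(f,d["uv"],z))
    for z in (.028,):
        for d in imaging.mark_of("sleeve",n): print(n,"sleeve",d["conf"],ray(f,d["uv"],z))
    # sleeve rim: reddish pixels near z .103
    c=f["color"].astype(int)
    red=(c[...,0]>c[...,2]*1.8)&(c[...,0]>60)
    m=red&(abs(W[...,2]-.103)<.006)&(W[...,0]<.75)&(W[...,1]>-.1)
    p=W[m][:,:2]; 
    if len(p)>5:
        A=np.c_[2*p,np.ones(len(p))];s=np.linalg.lstsq(A,(p**2).sum(1),rcond=None)[0]
        print("rim",len(p),s[:2],np.sqrt(s[2]+s[:2]@s[:2]),p.min(0),p.max(0))
    if n=="top":
        # tab: points z .07-.09 near
        m=(W[...,2]>.07)&(W[...,2]<.09)&(W[...,0]<.5)&(abs(W[...,1]-.12)<.1)&(W[...,0]>.3)&~red
        p=W[m];print("tab",len(p),p.mean(0),p.min(0),p.max(0)); print(cv2.minAreaRect(p[:,:2].astype(np.float32)*1000))
        for uv in((361,163),(436,156),(449,270),(371,276),(440,215),(367,219)): print(uv,ray(f,uv,.025))
        for uv in ((206,207),(266,194),(293,313),(231,327)): print('stand',ray(f,uv,.02))
E
```

```text
top catch_grip 0.69 [0.44926111 0.09536454 0.07      ]
top drum 0.93 [0.57184429 0.11686677 0.02      ]
top tray 0.95 [ 0.600406   -0.15552988  0.        ]
top sleeve 0.98 [ 0.53355702 -0.02588355  0.028     ]
top sleeve 0.91 [0.53947484 0.25210941 0.028     ]
top sleeve 0.63 [0.5712232 0.1230026 0.028    ]
rim 247 [0.5707858  0.12163259] 0.02503674021780935 [0.54453101 0.09539781] [0.59612973 0.1479656 ]
tab 143 [0.44450128 0.09150294 0.0794395 ] [0.4336898  0.08355877 0.07001297] [0.45524439 0.1007122  0.08370885]
((444.4442443847656, 92.28011322021484), (21.954212188720703, 14.150874137878418), 12.815549850463867)
(361, 163) [ 0.69124451 -0.08570847  0.025     ]
(436, 156) [ 0.70154502 -0.21530292  0.025     ]
(449, 270) [ 0.50373356 -0.22799482  0.025     ]
(371, 276) [ 0.4946479  -0.09845881  0.025     ]
(440, 215) [ 0.59733568 -0.21752647  0.025     ]
(367, 219) [ 0.59193037 -0.09396612  0.025     ]
stand [0.61740959 0.18474129 0.02      ]
stand [0.63939751 0.08027883 0.02      ]
stand [0.43418996 0.03260763 0.02      ]
stand [0.41184731 0.13618019 0.02      ]
side catch_grip 0.66 [0.45172119 0.09464181 0.07      ]
side drum 0.64 [0.58061216 0.11517373 0.02      ]
side tray 0.57 [ 0.60643126 -0.15808115  0.        ]
side sleeve 0.94 [0.51948968 0.23307452 0.028     ]
side sleeve 0.85 [ 0.51908915 -0.03603577  0.028     ]
side sleeve 0.78 [0.5689202  0.11811289 0.028     ]
rim 180 [0.57128996 0.11922598] 0.02526992727549774 [0.54501221 0.09157273] [0.59830254 0.14660135]
```

```bash
python3 -m handwheel '[{"offset":[-31,-30,0],"rot":[0,0,0],"claw":1},{"offset":[-31,-30,0],"rot":[0,0,0],"claw":1},{"offset":[-31,-30,0],"rot":[0,0,0],"claw":1},{"offset":[-31,-30,0],"rot":[0,0,0],"claw":1},{"offset":[-31,-30,0],"rot":[0,0,0],"claw":1},{"offset":[-31,-30,0],"rot":[0,0,0],"claw":1},{"offset":[-31,-30,0],"rot":[0,0,0],"claw":1},{"offset":[-31,-30,0],"rot":[0,0,0],"claw":1},{"offset":[-31,-30,0],"rot":[0,0,0],"claw":1},{"offset":[-31,-30,0],"rot":[0,0,0],"claw":1},{"offset":[-31,-30,0],"rot":[0,0,0],"claw":1},{"offset":[-30,-30,0],"rot":[0,0,0],"claw":1}]' 40
python3 -m handwheel '[{"offset":[0,0,0],"rot":[0,0,-8.5],"claw":1},{"offset":[0,0,0],"rot":[0,0,-8.5],"claw":1},{"offset":[0,0,0],"rot":[0,0,-8.5],"claw":1},{"offset":[0,0,0],"rot":[0,0,-8.5],"claw":1},{"offset":[0,0,0],"rot":[0,0,-2.6],"claw":1},{"offset":[0,0,0],"rot":[0,0,0],"claw":1}]'
python3 -c "
from workcell import status;s=status.observe();print(s['qpos'],s['force'])"
```

```text
clock: 2.6
position: [0.4469, 0.0909, 0.2506]
tool_rot: [3.141, 0.001, 2.726]
force: [1.1, -0.0, 0.5]
grip_width: 0.0851
clock: 3.2
position: [0.4465, 0.0924, 0.2504]
tool_rot: [3.142, 0.0, -2.918]
force: [0.8, -0.3, -0.5]
grip_width: 0.085
[-0.35267068  0.25302498  0.02212392  2.02738168 -0.00733443  0.86101374
  1.46772621] [ 0.79925428 -0.34412488 -0.54196671]
```

```bash
python3 -m handwheel '[{"offset":[2,0,40],"rot":[0,0,0],"claw":1},{"offset":[0,0,40],"rot":[0,0,0],"claw":1},{"offset":[0,0,40],"rot":[0,0,0],"claw":1},{"offset":[0,0,30],"rot":[0,0,0],"claw":1},{"offset":[0,0,0],"rot":[0,0,0],"claw":1}]' 20
python3 - <<'E'
from h import *
f=imaging.grab_frame("wrist");cv2.imwrite("pics/w1.png",f["color"][:,:,::-1])
print(status.observe()["position"])
for d in imaging.mark_of("catch_grip","wrist"): print(d["conf"],d["uv"],ray(f,d["uv"],.07))
E
```

```text
clock: 3.7
position: [0.4428, 0.0917, 0.0976]
tool_rot: [-3.141, -0.005, -2.92]
force: [0.2, 0.2, 1.3]
grip_width: 0.0854
[0.4437399  0.09186305 0.09958106]
0.66 [317.5, 304.1] [0.44429514 0.09284411 0.07      ]
```

View pics/w1.png

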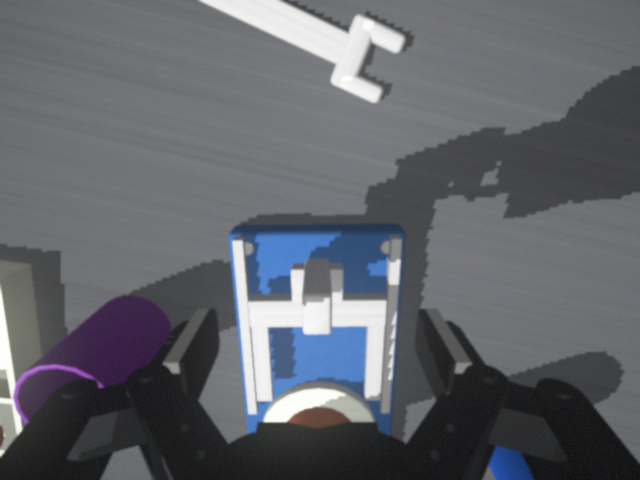

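The tab, at about (317,300), sits midway between the fingers, and the purple look-alike at (95,360) is clear of them. Next I go down and pinch.

```bash
python3 -m handwheel '[{"offset":[0,0,30],"rot":[0,0,0],"claw":1},{"offset":[0,0,0],"rot":[0,0,0],"claw":-1},{"offset":[0,0,0],"rot":[0,0,0],"claw":-1},{"offset":[0,0,0],"rot":[0,0,0],"claw":-1},{"offset":[0,0,0],"rot":[0,0,0],"claw":-1},{"offset":[0,0,0],"rot":[0,0,0],"claw":-1},{"offset":[0,0,0],"rot":[0,0,0],"claw":-1}]' 20
```

```text
clock: 4.5
position: [0.4449, 0.0921, 0.0711]
tool_rot: [-3.142, 0.001, -2.919]
force: [-2.0, -1.6, 14.7]
grip_width: 0.0138
```

```bash
python3 -m handwheel '[{"offset":[-6,0,0],"rot":[0,0,0],"claw":-1},{"offset":[-6,0,0],"rot":[0,0,0],"claw":-1},{"offset":[-6,0,0],"rot":[0,0,0],"claw":-1},{"offset":[-6,0,0],"rot":[0,0,0],"claw":-1},{"offset":[-6,0,0],"rot":[0,0,0],"claw":-1},{"offset":[-6,0,0],"rot":[0,0,0],"claw":-1},{"offset":[-6,0,0],"rot":[0,0,0],"claw":-1},{"offset":[0,0,0],"rot":[0,0,0],"claw":-1}]'
```

```text
clock: 5.3
position: [0.4868, 0.102, 0.0712]
tool_rot: [3.141, 0.002, -2.918]
force: [2.3, 1.8, 8.5]
grip_width: 0.0138
```

```bash
python3 -m handwheel '[{"offset":[-3,0,0],"rot":[0,0,0],"claw":-1},{"offset":[-3,0,0],"rot":[0,0,0],"claw":-1},{"offset":[0,0,0],"rot":[0,0,0],"claw":-1}]'; python3 -m handwheel '[{"offset":[-2,0,0],"rot":[0,0,0],"claw":-1},{"offset":[-2,0,0],"rot":[0,0,0],"claw":-1},{"offset":[0,0,0],"rot":[0,0,0],"claw":-1}]'
```

```text
clock: 5.6
position: [0.4921, 0.1032, 0.0711]
tool_rot: [3.141, 0.002, -2.918]
force: [0.8, 2.0, 10.1]
grip_width: 0.0137
clock: 5.9
position: [0.4943, 0.1037, 0.071]
tool_rot: [3.141, -0.002, -2.918]
force: [-11.2, 0.3, 21.2]
grip_width: 0.0138
```

The catch hit its stop. Next I release, rise, and check.

```bash
python3 -m handwheel '[{"offset":[0,0,0],"rot":[0,0,0],"claw":1},{"offset":[0,0,0],"rot":[0,0,0],"claw":1},{"offset":[0,0,0],"rot":[0,0,0],"claw":1},{"offset":[0,0,0],"rot":[0,0,0],"claw":1},{"offset":[0,0,0],"rot":[0,0,0],"claw":1},{"offset":[0,0,0],"rot":[0,0,0],"claw":1},{"offset":[0,0,-35],"rot":[0,0,0],"claw":1},{"offset":[0,0,-35],"rot":[0,0,0],"claw":1},{"offset":[0,0,-30],"rot":[0,0,0],"claw":1},{"offset":[0,0,0],"rot":[0,0,0],"claw":1}]' 
python3 - <<'E'
from h import *
print(status.observe()["position"],status.observe()["force"])
for n in("top","side","wrist"):
    f=imaging.grab_frame(n);W=cloud(f)
    cv2.imwrite(f"pics/{n}2.png",f["color"][:,:,::-1])
    for d in imaging.mark_of("catch_grip",n): print(n,"catch",d["conf"],d["uv"],ray(f,d["uv"],.07))
    c=f["color"].astype(int)
    red=(c[...,0]>c[...,2]*1.8)&(c[...,0]>60)
    m=red&(abs(W[...,2]-.103)<.006)&(W[...,0]<.65)&(W[...,1]>.05)
    p=W[m][:,:2]
    if len(p)>5:
        A=np.c_[2*p,np.ones(len(p))];s=np.linalg.lstsq(A,(p**2).sum(1),rcond=None)[0]
        print("rim",len(p),s[:2],np.sqrt(s[2]+s[:2]@s[:2]))
E
```

```text
clock: 6.9
position: [0.4968, 0.1039, 0.1738]
tool_rot: [3.141, 0.005, -2.919]
force: [1.4, 0.6, -0.6]
grip_width: 0.0852
[0.49677007 0.10393016 0.17376532] [ 1.36447276  0.57416698 -0.58000335]
top catch 0.73 [242.7, 275.7] [0.49356131 0.10838128 0.07      ]
rim 109 [0.57073217 0.12133629] 0.024877354643036993
side catch 0.79 [250.9, 241.4] [0.4932127  0.10149832 0.07      ]
rim 143 [0.57097435 0.11902031] 0.025186832683002355
wrist catch 0.89 [318.6, 249.3] [0.49437286 0.1051744  0.07      ]
rim 1396 [0.57098981 0.12213637] 0.02512519644144865
```

View pics/wrist2.png

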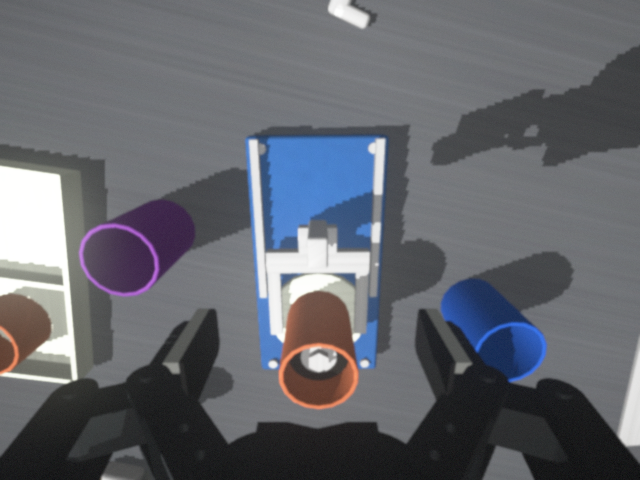

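View pics/side2.png

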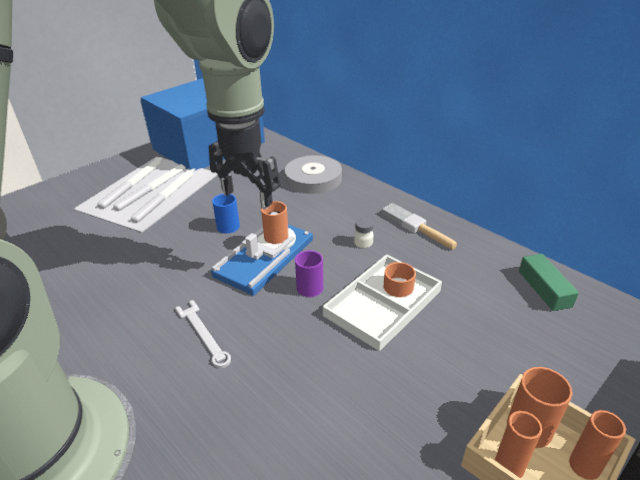

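The wrist picture shows the catch at (318,245) with its prongs over the foot, and the sleeve rim at (318,375) in line with the jaws. Next I go to the sleeve.

```bash
python3 -m handwheel '[{"offset":[-38,0,0],"rot":[0,0,0],"claw":1},{"offset":[-38,0,0],"rot":[0,0,0],"claw":1},{"offset":[0,0,30],"rot":[0,0,0],"claw":1},{"offset":[0,0,30],"rot":[0,0,0],"claw":1},{"offset":[0,0,26],"rot":[0,0,0],"claw":1},{"offset":[0,0,0],"rot":[0,0,0],"claw":1}]'; python3 -m handwheel '[{"offset":[0,0,0],"rot":[0,0,0],"claw":-1},{"offset":[0,0,0],"rot":[0,0,0],"claw":-1},{"offset":[0,0,0],"rot":[0,0,0],"claw":-1},{"offset":[0,0,0],"rot":[0,0,0],"claw":-1},{"offset":[0,0,0],"rot":[0,0,0],"claw":-1}]' 40
```

```text
clock: 7.8
position: [0.5671, 0.1199, 0.0806]
tool_rot: [-3.141, -0.006, -2.918]
force: [-0.0, 0.6, -0.4]
grip_width: 0.0857
clock: 8.3
position: [0.57, 0.1206, 0.0859]
tool_rot: [3.141, 0.002, -2.919]
force: [-2.0, -0.1, 8.5]
grip_width: 0.0538
```

```bash
python3 -m handwheel '[{"offset":[0,0,-4],"rot":[0,0,0],"claw":-1},{"offset":[0,0,-4],"rot":[0,0,0],"claw":-1},{"offset":[0,0,-4],"rot":[0,0,0],"claw":-1},{"offset":[0,0,-4],"rot":[0,0,0],"claw":-1},{"offset":[0,0,0],"rot":[0,0,0],"claw":-1}]'
python3 - <<'E'
from h import *
f=imaging.grab_frame("side");cv2.imwrite("pics/s3.png",cv2.resize(f["color"][150:310,180:380,::-1],None,fx=4,fy=3.75,interpolation=2)[:600])
E
```

```text
clock: 8.8
position: [0.5695, 0.1204, 0.101]
tool_rot: [-3.142, 0.001, -2.919]
force: [0.2, 0.2, -1.6]
grip_width: 0.054
```

View pics/s3.png

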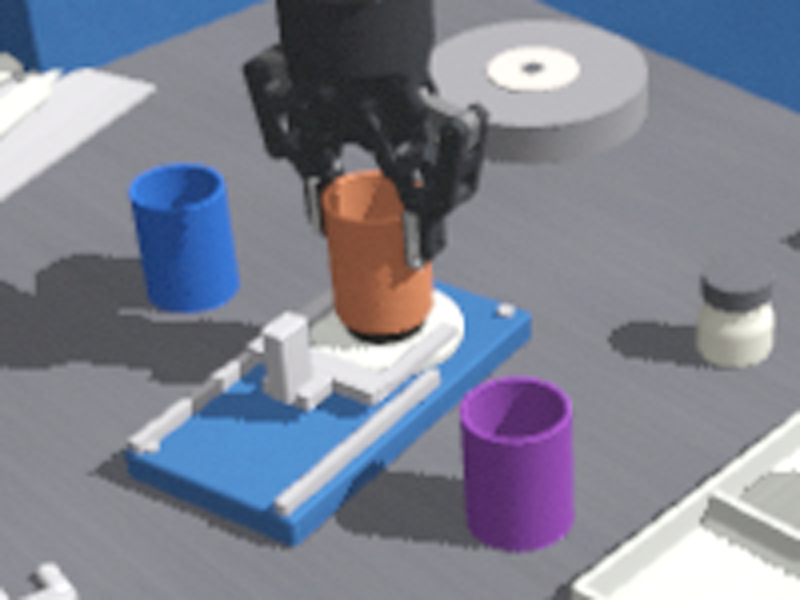

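The sleeve, at (380,260), is rising, with black rubber showing beneath it. The foot is still under the prongs.

```bash
python3 -m handwheel '[{"offset":[0,0,-6],"rot":[0,0,0],"claw":-1},{"offset":[0,0,-6],"rot":[0,0,0],"claw":-1},{"offset":[0,0,-6],"rot":[0,0,0],"claw":-1},{"offset":[0,0,-6],"rot":[0,0,0],"claw":-1},{"offset":[0,0,-6],"rot":[0,0,0],"claw":-1},{"offset":[0,0,-6],"rot":[0,0,0],"claw":-1},{"offset":[0,0,-6],"rot":[0,0,0],"claw":-1},{"offset":[0,0,-6],"rot":[0,0,0],"claw":-1},{"offset":[0,0,-6],"rot":[0,0,0],"claw":-1},{"offset":[0,0,-6],"rot":[0,0,0],"claw":-1},{"offset":[0,0,-15],"rot":[0,0,0],"claw":-1},{"offset":[0,0,-20],"rot":[0,0,0],"claw":-1}]'; python3 -m handwheel '[{"offset":[0,0,-10],"rot":[0,0,0],"claw":-1},{"offset":[0,0,0],"rot":[0,0,0],"claw":-1},{"offset":[0,0,0],"rot":[0,0,0],"claw":-1}]'
python3 - <<'E'
from h import *
f=imaging.grab_frame("side");cv2.imwrite("pics/s4.png",f["color"][:,:,::-1])
f=imaging.grab_frame("top")
for z in (0,.025):
  for d in imaging.mark_of("tray","top"): print(d["conf"],ray(f,d["uv"],z))
s=status.observe();print(s["qpos"],s["position"])
E
```

```text
clock: 10.05
position: [0.5689, 0.1203, 0.1954]
tool_rot: [-3.141, -0.001, -2.919]
force: [0.0, 0.3, 0.3]
grip_width: 0.0535
clock: 10.35
position: [0.5691, 0.1204, 0.2049]
tool_rot: [-3.142, -0.0, -2.919]
force: [-0.3, -0.4, -0.8]
grip_width: 0.0538
0.64 [ 0.59951519 -0.15497598  0.        ]
0.64 [ 0.59436478 -0.15085905  0.025     ]
[-0.32767288  0.50592446  0.02440507  1.76395153 -0.0154368   0.87301992
  1.49738193] [0.56903025 0.12033346 0.20456708]
```

View pics/s4.png

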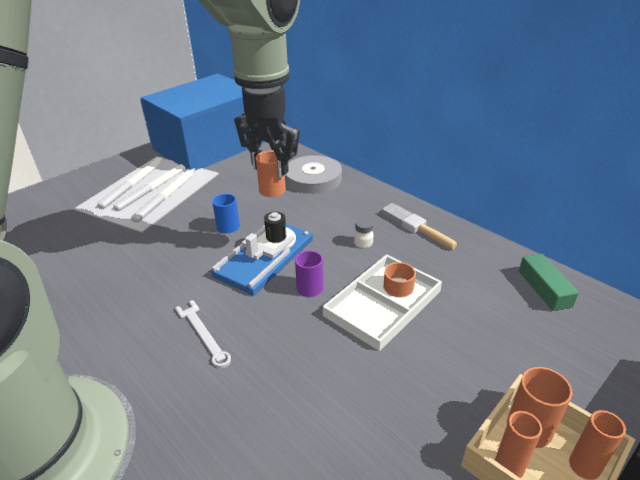

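The black drum stays seated at (275,228), and the sleeve is clear at (270,172). Next I carry it to the near bay, which by the tray corners is centred at about (0.548, -0.160).

```bash
python3 -m handwheel '[{"offset":[5,-16,0],"rot":[0,0,0],"claw":-1},{"offset":[10,-32,0],"rot":[0,0,0],"claw":-1},{"offset":[10,-32,0],"rot":[0,0,0],"claw":-1},{"offset":[10,-32,0],"rot":[0,0,0],"claw":-1},{"offset":[10,-32,0],"rot":[0,0,0],"claw":-1},{"offset":[10,-32,0],"rot":[0,0,0],"claw":-1},{"offset":[10,-32,0],"rot":[0,0,0],"claw":-1},{"offset":[10,-32,0],"rot":[0,0,0],"claw":-1},{"offset":[8,-28,0],"rot":[0,0,0],"claw":-1},{"offset":[0,0,0],"rot":[0,0,0],"claw":-1},{"offset":[0,0,0],"rot":[0,0,0],"claw":-1}]'
python3 - <<'E'
from h import *
f=imaging.grab_frame("side");cv2.imwrite("pics/s5.png",f["color"][:,:,::-1])
W=cloud(f);c=f["color"].astype(int)
red=(c[...,0]>c[...,2]*1.8)&(c[...,0]>60)
m=red&(W[...,2]>.09)&(abs(W[...,0]-.548)<.06)&(abs(W[...,1]+.16)<.06)
p=W[m];print(len(p),p.min(0),p.max(0),np.percentile(p[:,2],[1,5]))
# tray from top depth
f=imaging.grab_frame("wrist");cv2.imwrite("pics/w5.png",f["color"][:,:,::-1])
W=cloud(f);m=(W[...,2]>.02)&(W[...,2]<.029)&(W[...,0]>.46)&(W[...,0]<.74)&(W[...,1]<-.06)&(W[...,1]>-.26)
print(m.sum(),cv2.minAreaRect((W[m][:,:2]*1000).astype(np.float32)))
print(status.observe()["position"])
E
```

```text
clock: 11.65
position: [0.5471, -0.1603, 0.205]
tool_rot: [3.141, -0.001, -2.92]
force: [0.2, 0.7, -1.1]
grip_width: 0.0536
1495 [ 0.52083853 -0.18891679  0.1508171 ] [ 0.57484277 -0.13396023  0.2528964 ] [0.1529455  0.15665589]
2280 ((575.274658203125, -158.2540283203125), (151.49331665039062, 130.54173278808594), 4.135624408721924)
[ 0.54748823 -0.15875858  0.20510823]
```

View pics/s5.png

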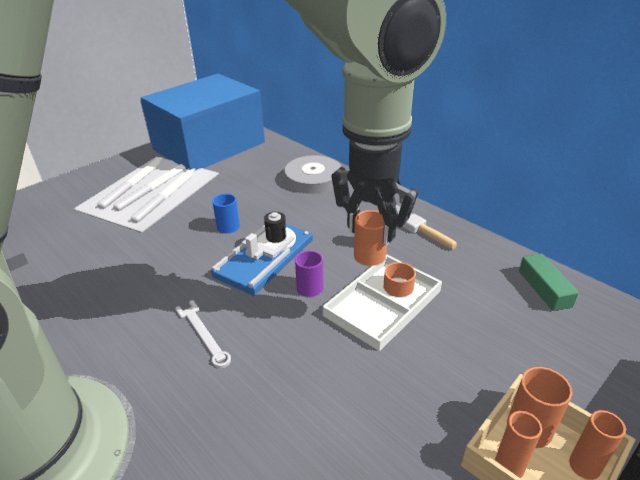

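View pics/w5.png

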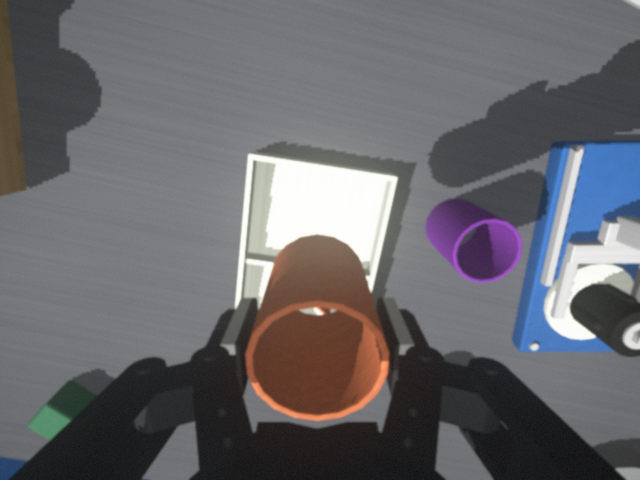

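The sleeve hangs upright over the near bay, and the wrist depth puts the tray centre at about (0.599, -0.157). Next I lower it, creeping at the end.

```bash
python3 -m handwheel '[{"offset":[0,0,30],"rot":[0,0,0],"claw":-1},{"offset":[0,0,35],"rot":[0,0,0],"claw":-1},{"offset":[0,0,35],"rot":[0,0,0],"claw":-1},{"offset":[0,0,20],"rot":[0,0,0],"claw":-1},{"offset":[0,0,10],"rot":[0,0,0],"claw":-1},{"offset":[0,0,0],"rot":[0,0,0],"claw":-1},{"offset":[0,0,0],"rot":[0,0,0],"claw":-1}]'; for i in 1 ; do python3 -m handwheel '[{"offset":[0,0,4],"rot":[0,0,0],"claw":-1},{"offset":[0,0,3],"rot":[0,0,0],"claw":-1},{"offset":[0,0,0],"rot":[0,0,0],"claw":-1}]'; done
python3 -m handwheel '[{"offset":[0,0,2],"rot":[0,0,0],"claw":-1},{"offset":[0,0,2],"rot":[0,0,0],"claw":-1},{"offset":[0,0,0],"rot":[0,0,0],"claw":-1}]'
```

```text
clock: 12.45
position: [0.5482, -0.1591, 0.0762]
tool_rot: [-3.141, 0.001, -2.918]
force: [0.9, 1.2, -0.3]
grip_width: 0.054
clock: 12.75
position: [0.5476, -0.1593, 0.0683]
tool_rot: [-3.142, 0.0, -2.919]
force: [0.7, -0.6, -0.6]
grip_width: 0.0536
clock: 13.05
position: [0.5475, -0.1593, 0.0641]
tool_rot: [3.141, -0.0, -2.919]
force: [-1.1, 0.5, -0.4]
grip_width: 0.0533
```

```bash
python3 -m handwheel '[{"offset":[0,0,1],"rot":[0,0,0],"claw":-1},{"offset":[0,0,1],"rot":[0,0,0],"claw":-1},{"offset":[0,0,0],"rot":[0,0,0],"claw":-1}]'; python3 - <<'E'
from h import *
f=imaging.grab_frame("side");cv2.imwrite("pics/s6.png",cv2.resize(f["color"][190:350,300:500,::-1],None,fx=4,fy=3.75,interpolation=2))
E
```

```text
clock: 13.35
position: [0.5475, -0.1593, 0.0622]
tool_rot: [3.142, -0.0, -2.919]
force: [0.1, 0.5, -0.0]
grip_width: 0.0539
```

View pics/s6.png

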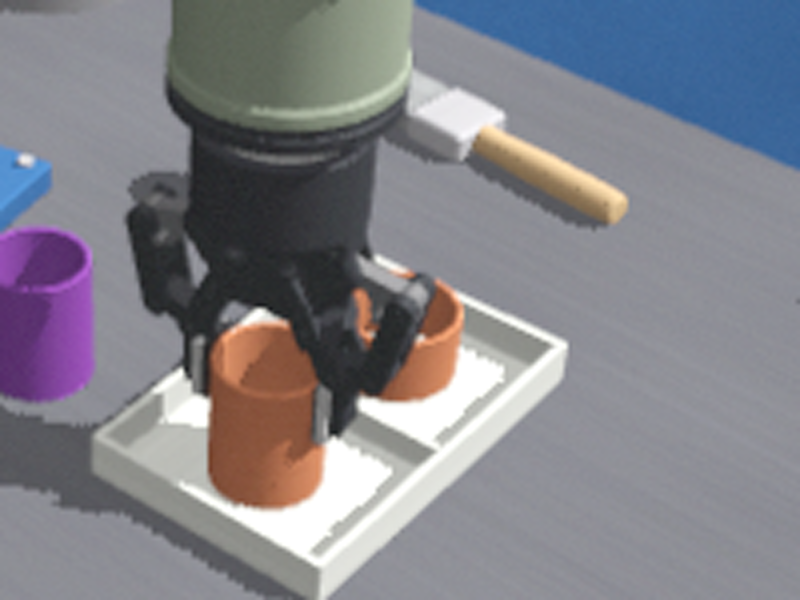

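The sleeve, at (265,420), is over the bay floor. It is still free of contact, so I creep on.

```bash
python3 -m handwheel '[{"offset":[0,0,1],"rot":[0,0,0],"claw":-1},{"offset":[0,0,1],"rot":[0,0,0],"claw":-1},{"offset":[0,0,0],"rot":[0,0,0],"claw":-1}]'; python3 -m handwheel '[{"offset":[0,0,1],"rot":[0,0,0],"claw":-1},{"offset":[0,0,0],"rot":[0,0,0],"claw":-1},{"offset":[0,0,0],"rot":[0,0,0],"claw":-1}]'
python3 - <<'E'
from h import *
print(status.observe()["force"])
f=imaging.grab_frame("side");W=cloud(f);c=f["color"].astype(int)
red=(c[...,0]>c[...,2]*1.8)&(c[...,0]>60)
m=red&(abs(W[...,0]-.548)<.035)&(abs(W[...,1]+.16)<.035)
print(np.percentile(W[m][:,2],[0,1,2,98,99,100]))
E
```

```text
clock: 13.7
position: [0.5478, -0.1594, 0.0617]
tool_rot: [-3.141, 0.001, -2.919]
force: [-9.8, 3.1, 31.2]
grip_width: 0.0539
clock: 14.0
position: [0.5479, -0.1593, 0.0616]
tool_rot: [-3.141, 0.001, -2.919]
force: [-14.1, 5.2, 49.6]
grip_width: 0.0537
[-14.1233263    5.18738086  49.55676205]
[0.00780102 0.01015052 0.01173541 0.08082817 0.08122823 0.12302512]
```

It is on the floor with about 50 N on the wrist. I take the load off and release.

```bash
python3 -m handwheel '[{"offset":[0,0,-1.5],"rot":[0,0,0],"claw":-1},{"offset":[0,0,-1],"rot":[0,0,0],"claw":-1},{"offset":[0,0,0],"rot":[0,0,0],"claw":-1}]'; python3 -m handwheel '[{"offset":[0,0,0],"rot":[0,0,0],"claw":1},{"offset":[0,0,0],"rot":[0,0,0],"claw":1},{"offset":[0,0,0],"rot":[0,0,0],"claw":1},{"offset":[0,0,0],"rot":[0,0,0],"claw":1},{"offset":[0,0,0],"rot":[0,0,0],"claw":1}]'
```

```text
clock: 14.35
position: [0.5477, -0.1594, 0.0619]
tool_rot: [-3.141, 0.0, -2.919]
force: [-1.0, 1.0, 6.7]
grip_width: 0.0536
clock: 14.85
position: [0.5476, -0.1593, 0.0617]
tool_rot: [3.142, -0.0, -2.919]
force: [-0.4, -0.0, 0.0]
grip_width: 0.0849
```

```bash
python3 -m handwheel '[{"offset":[0,0,-15],"rot":[0,0,0],"claw":1},{"offset":[0,0,-30],"rot":[0,0,0],"claw":1},{"offset":[0,0,-40],"rot":[0,0,0],"claw":1},{"offset":[0,0,-40],"rot":[0,0,0],"claw":1},{"offset":[0,0,-40],"rot":[0,0,0],"claw":1},{"offset":[0,0,0],"rot":[0,0,0],"claw":1},{"offset":[0,0,0],"rot":[0,0,0],"claw":1},{"offset":[0,0,0],"rot":[0,0,0],"claw":1}]'
python3 - <<'E'
from h import *
for n in ("side","top","wrist"):
    f=imaging.grab_frame(n);W=cloud(f);c=f["color"].astype(int)
    cv2.imwrite(f"pics/{n}9.png",f["color"][:,:,::-1])
    red=(c[...,0]>c[...,2]*1.8)&(c[...,0]>60)
    m=red&(abs(W[...,0]-.548)<.04)&(abs(W[...,1]+.16)<.04)
    p=W[m]
    if len(p)<20: continue
    print(n,len(p),np.percentile(p[:,2],[1,99]))
    q=p[abs(p[:,2]-.079)<.006][:,:2]
    if len(q)>5:
        A=np.c_[2*q,np.ones(len(q))];s=np.linalg.lstsq(A,(q**2).sum(1),rcond=None)[0];print("rim",s[:2])
    for t,z in (("catch_grip",.07),("drum",.02)):
        print(t,[(d["conf"],ray(f,d["uv"],z)) for d in imaging.mark_of(t,n)])
E
```

```text
clock: 15.65
position: [0.5472, -0.1592, 0.2267]
tool_rot: [3.141, -0.001, -2.919]
force: [0.6, 0.0, 0.2]
grip_width: 0.0856
side 1270 [0.01096209 0.08128408]
rim [ 0.54908088 -0.16085688]
catch_grip [(0.62, array([0.49299459, 0.10219628, 0.07      ]))]
drum [(0.55, array([0.57612844, 0.12337537, 0.02      ]))]
top 490 [0.00929832 0.08077622]
rim [ 0.54862228 -0.15749927]
catch_grip [(0.87, array([0.49526097, 0.10348704, 0.07      ]))]
drum [(0.85, array([0.56679343, 0.11832827, 0.02      ]))]
wrist 752 [0.03669109 0.07971719]
rim [ 0.54902622 -0.15852838]
catch_grip [(0.71, array([0.49434185, 0.10359881, 0.07      ]))]
drum [(0.6, array([0.57228445, 0.11907198, 0.02      ]))]
```

View pics/side9.png

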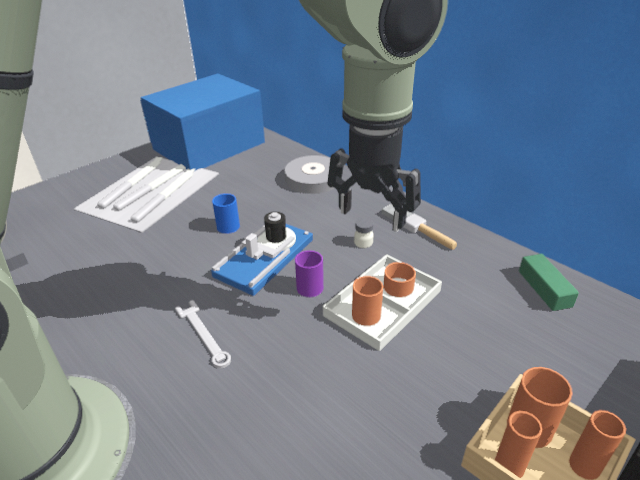

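View pics/wrist9.png

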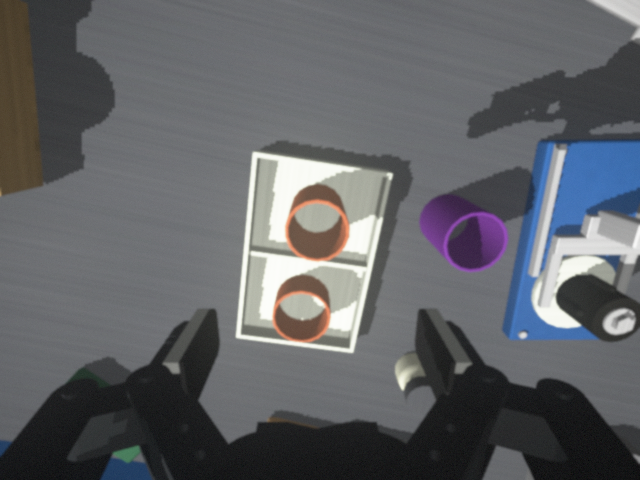

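The sleeve stands upright in the near bay (side picture (367,300), wrist picture (317,225)). The drum is seated with the catch home at (275,235), and the gripper is clear, so I hand the job in.

```bash
python3 -c "
from workcell import bot;print(bot.job_done())"
```

```text
the job is handed in; nothing more can be done
None
```

I pushed the catch home, pulled the sleeve straight up off the drum, stood it in the near bay of the scrap tray, and handed the job in at about 16 s. No verdict is reported.

- **Catch:** I pinched the tab and slid it about 50 mm until the hard stop pushed back with about 11 N. At the end it measured about 80 mm from the drum's axis, where the limit is 90 mm.
- **Drum:** It stayed seated under the prongs, and the last pictures show it upright. The network's readings of its position spread by about 5 mm, so they don't settle it to the millimetre.
- **Sleeve:** It stands upright on the bay floor, rim about 79–80 mm above the table. Its centre is about (0.549, -0.159), roughly 50 mm from the tray's origin towards -x. The look-alikes were not touched.
- **Robot:** The gripper is open and well clear, with no force on the wrist.

While setting the sleeve down, I pressed it onto the floor with about 50 N at the wrist before backing off. That is under the 120 N wrist limit. It passes the 40 N figure, but that one is for the arm or gripper body, and this load went through the fingers and the sleeve.

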